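# Rack a flushed HPLC column and close the hold-down bail

## Robot

A 6-joint arm with a two-finger parallel gripper is mounted at the origin on the work surface. World frame = base frame: x ahead of the robot, y to its left, z up, the work surface at z = 0. Lengths are in m, angles in degrees, forces in N, time in s.
With the tool pointing down it reaches from about 0.325 to 0.85 m from the base axis. Payload 15.5 kg.
Tool frame: the origin (TCP) lies at the very end of the fingers, on their centre line; the grasp point (between the pads) lies arm.grip_depth behind it (arm.grip_depth is the distance from the TCP to the grasp point, in m); z points along the fingers, y is the direction in which the jaws open and shut (so a half turn about z gives the same grasp; the last joint's range is limited). The gripper opens to 91 mm and grips with 3 to 60 N. Pads are 32 mm wide; open, the fingers measure 118 mm over their backs; the gripper's body (76 mm by 178 mm) begins 60 mm behind the grasp point.
Start: joints at [61.163, 28.281, 77.091, -0, 74.628, -5.472], TCP at [0.248, 0.574, 0.214] pointing down, gripper open.
Joint ranges: [-166.48, 166.48], [-47.26, 123.95], [12.59, 153.08], [-70.14, 250.14], [6.76, 159.57], [-176.63, 176.63]. Speed limits (degrees/s): [108.29, 108.29, 147.25, 172.46, 172.46, 172.46].

## Interface

Orientations are given as a 3x3 rotation matrix whose columns are the frame's x, y, z axes.
In Python, from rig import arm gives the robot as it stands. Calls block until the motion is done:
- arm.move_to(position, orientation): joint-space move of the TCP to a pose.
- arm.move_l(position, orientation=None, feed=0.15): straight line of the TCP; orientation=None keeps the orientation; feed is the mean speed in m/s.
- arm.move_joints(angles): joint-space move.
- arm.grip(opening): finger opening in m; the grip force is fixed at half the most; returns when the fingers have stopped.
- arm.sleep(seconds).
- arm.solve_ik(position, orientation): joint angles nearest the present ones, or None.
- arm.snapshot(name): name is "scene" or "top" or "wrist"; returns the picture (400x640x3 uint8, red, green, blue); there is no depth.
- arm.get_calibration(name): a dict with "intrinsics" (3x3 intrinsics, pixels), "k1" (the pictures are not rectified: a ray, as slopes to the right and down, at radius r is drawn at 1 + k1 r^2 times it, then the intrinsics apply), "cam_to_world" (4x4, takes a point from camera to world coordinates). Camera axes: x right, y down, z forward; pixel columns grow to the right and rows downward; lengths in m; the calibration is good to about 2 mm. A picture is of the moment at which its call begins: read the wrist's pose just before it. get_calibration takes no time and is no camera call; for the wrist camera it gives the pose at the moment of the call.
A pose or a line that the arm cannot do raises arm.Unreachable and nothing moves.
- arm.sign_off(): hands the job in, once; it reports no verdict.
Readings, each from a call of its own:
- arm.current_t(): time.
- arm.current_joint_positions(): joint angles.
- arm.current_dq(): joint speeds.
- arm.current_tau(): joint torques, N m.
- arm.current_ee_pos(): TCP position.
- arm.current_tool_rot(): TCP orientation.
- arm.current_force(): force on the tool from outside, world axes, zero at the start.
- arm.current_torque(): the same for the moment, N m.
- arm.current_width(): finger opening in m.
Only numpy, scipy, OpenCV 4.12 (cv2) and the standard library are available. Lean on these libraries where they do the work, as an engineer would, in place of code of your own. Each camera call takes 0.05 s, during which the arm holds its last target.

## Task

Put the flushed column away: take it out of the draining block, thread it foot first down through both guide plates of the empty middle slot of the slanted rack until it stands on the foot plate, without dropping it in or forcing it. Then swing the rack's hold-down bail forward over the column ends as far as it goes, and let go. Leave the two stored columns and everything else on the bench where they are.

Things in the scene. Friction and masses are not known exactly. Their poses are not given: they have to be found in the camera images.
- column: Loose steel chromatography column standing upright, alone in the draining block: a round steel rod 20 mm thick, 170 mm long, 0.3 kg, with two thin dark rings and two pale bands. Its foot is bevelled (14 mm across at the end face, full 20 mm from 5 mm up). Origin: centre of its foot (lower end face); z runs along the rod to its upper end. Keep this end down.
- drain: Draining block: white plastic, 74 x 74 x 45 mm on a 92 mm square steel drip plate, fixed to the bench. Origin: centre of its underside. A blind bore 23 mm wide, 35 mm deep goes straight down in its middle (floor 10 mm above the bench); the column stands in it, its top 180 mm above the bench.
- guides: Slanted part of the fixed aluminium column rack: three slots lean 30 degrees from vertical, tops towards the rack's front, which roughly faces the robot. Origin: seat of the free middle slot, on its axis, on the white foot plate, 31 mm above the bench. z up along the slots, y along the row (slots at y = -64, 0, 64 mm), x to the rear and up. A seated column's origin is at z = 0, its top at 170 mm.
- stored_a: A stored column, same as the loose one, seated in the slot at y = -64 mm of the guides. Origin: centre of its foot; z along it to its upper end. To be left alone.
- stored_b: The other stored column, in the slot at y = 64 mm. Origin and axes likewise. To be left alone.
- bail (a joint): Hold-down bail of the rack: a U of 8 mm steel rod, hinged along the guides' y axis at guides x = 35, z = 100 mm. 0 rad: swung back, arms leaning 60 degrees to the rear of the guides' z axis. It grows as the bail swings up and forward over the column tops to its stop at 1.473 rad. Stiff hinge (0.07 N m): stays where left. A column that is not fully down blocks it.
- bail_bar (a point): Middle of the bail's straight cross bar (8 mm thick, 220 mm long, along the guides' y axis), 85 mm from the hinge axis; it moves with the bail. At the stop it lies at guides x = 0, z = 177 mm, across the middle of the column ends, its underside 3 mm above seated columns; between the columns there are 44 mm gaps.
- beaker: Small glass beaker, 68 mm wide, 85 mm tall, in front of the draining block. Origin: centre of its underside. A bystander, to be left alone.
- spanner: Flat double open-ended spanner, 160 mm long, 6 mm thick, lying in front of the rack. Origin: centre of its underside. A bystander, to be left alone.
- bottle: Clear laboratory bottle, 86 mm wide, 180 mm tall, at the back. Origin: centre of its underside. A bystander, to be left alone.
- amber_bottle: Amber laboratory bottle, 70 mm wide, 150 mm tall, at the back. Origin: centre of its underside. A bystander, to be left alone.
- vial_tray: Grey tray of small vials, 120 x 90 x 34 mm. Origin: centre of its underside. A bystander, to be left alone.
- mouse: Black computer mouse, 36 mm tall. Origin: centre of its underside. A bystander, to be left alone.
- carton: Cardboard carton 90 x 130 x 55 mm, at the left. Origin: centre of its underside. A bystander, to be left alone.
- column_case: Grey plastic column case 55 x 240 x 34 mm. Origin: centre of its underside. A bystander, to be left alone.
- slot_mouth (a point): Centre of the middle slot's mouth: on the slot axis, on the upper guide plate's top face, guides z = 105 mm (axes as guides). Two 8 mm plates, upper z = 97 to 105, lower z = 24 to 32 mm, have 22.5 mm holes in line for each slot. Plates reach x = -30 to 40, y = -97 to 97 mm; cheeks at y = -100 and 100 end at z = 109 mm; all of it is within the rack's base of 200 x 215 mm.

How it is judged:
By the outcome, as a careful person would: the job done as asked, in the order asked, and still so for the second after the job is handed in, with the robot touching nothing.
It also fails if it takes over 62 s, if anything falls off the work surface, if the arm or the gripper's body presses on something with over 40 N, if the wrist force passes 120 N, or if a joint passes its speed limit or range.

## Working session

There is one attempt and no reset: what is moved stays moved. The work goes in short steps, each a Python script; the robot and the scene stay as the last script left them, time stands still between calls to the robot, and variables do not carry over. Pictures are saved under pics/ and viewed, and the job is handed in when it is done.

```bash
ls; mkdir -p pics
python3 - <<'E'
from rig import arm
import cv2,numpy as np
for n in ["scene","top","wrist"]:
    c=arm.get_calibration(n); im=arm.snapshot(n); cv2.imwrite(f"pics/{n}0.png",im[:,:,::-1])
    print(n,np.round(c["intrinsics"],1).tolist(),c["k1"],np.round(c["cam_to_world"],4).tolist())
print(arm.grip_depth,arm.current_t(),arm.current_width(),arm.current_tool_rot())
E
```

```text
pics
scene [[362.5, 0.0, 321.7], [0.0, 362.5, 194.9], [0.0, 0.0, 1.0]] -0.06733370482997468 [[-0.5641, 0.6406, -0.521, 1.1925], [0.8256, 0.4487, -0.3421, 0.405], [0.0146, -0.6231, -0.782, 1.0791], [0.0, 0.0, 0.0, 1.0]]
top [[444.9, 0.0, 316.3], [0.0, 444.9, 198.9], [0.0, 0.0, 1.0]] 0.019074701507781632 [[-0.0124, -0.9865, 0.1635, 0.3595], [-0.9996, 0.0082, -0.0263, 0.0138], [0.0246, -0.1637, -0.9862, 1.5195], [0.0, 0.0, 0.0, 1.0]]
wrist [[287.8, 0.0, 324.6], [0.0, 287.8, 198.6], [0.0, 0.0, 1.0]] -0.043366113388892895 [[0.3973, 0.8915, 0.2178, 0.1858], [0.9177, -0.3857, -0.0953, 0.5991], [-0.001, 0.2377, -0.9713, 0.3852], [0.0, 0.0, 0.0, 1.0]]
0.0188 0.15 0.09145173913354099 [[-9.18004601e-01  3.96569450e-01 -4.73086938e-04]
 [ 3.96569718e-01  9.18004231e-01 -8.30848559e-04]
 [ 1.04806655e-04 -9.50334753e-04 -9.99999543e-01]]
```

View pics/scene0.png

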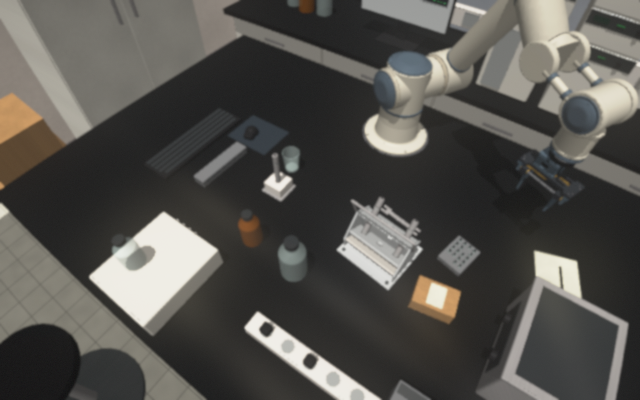

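View pics/top0.png

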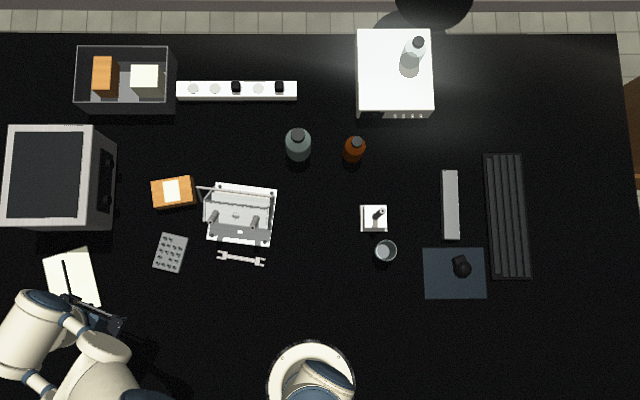

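View pics/wrist0.png

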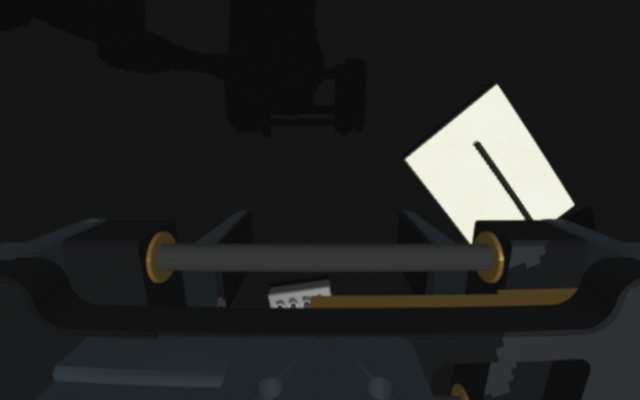

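```bash
cat > h.py <<'E'
import numpy as np,cv2
def und(c,uv):
    K=np.array(c["intrinsics"]);k=c["k1"]
    d=np.array([(uv[0]-K[0,2])/K[0,0],(uv[1]-K[1,2])/K[1,1]])
    s=d.copy()
    for _ in range(30): s=d/(1+k*(s@s))
    return s
def ray(c,uv):
    s=und(c,uv);T=np.array(c["cam_to_world"])
    d=T[:3,:3]@np.array([s[0],s[1],1]);return T[:3,3],d/np.linalg.norm(d)
def atz(c,uv,z):
    o,d=ray(c,uv);return o+d*(z-o[2])/d[2]
def proj(c,P):
    P=np.atleast_2d(P);T=np.array(c["cam_to_world"]);K=np.array(c["intrinsics"])
    p=(P-T[:3,3])@T[:3,:3];s=p[:,:2]/p[:,2:]
    s=s*(1+c["k1"]*(s**2).sum(1,keepdims=True))
    return s*[K[0,0],K[1,1]]+[K[0,2],K[1,2]]
E
python3 - <<'E'
import cv2
t=cv2.imread("pics/top0.png");s=cv2.imread("pics/scene0.png")
cv2.imwrite("pics/tz.png",cv2.resize(t[165:285,180:300],None,fx=5,fy=5,interpolation=cv2.INTER_CUBIC))
cv2.imwrite("pics/tz2.png",cv2.resize(t[190:270,340:420],None,fx=6,fy=6,interpolation=cv2.INTER_CUBIC))
cv2.imwrite("pics/sz.png",cv2.resize(s[180:300,320:440],None,fx=5,fy=5,interpolation=cv2.INTER_CUBIC))
E
```

```text
(no output)
```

View pics/tz.png

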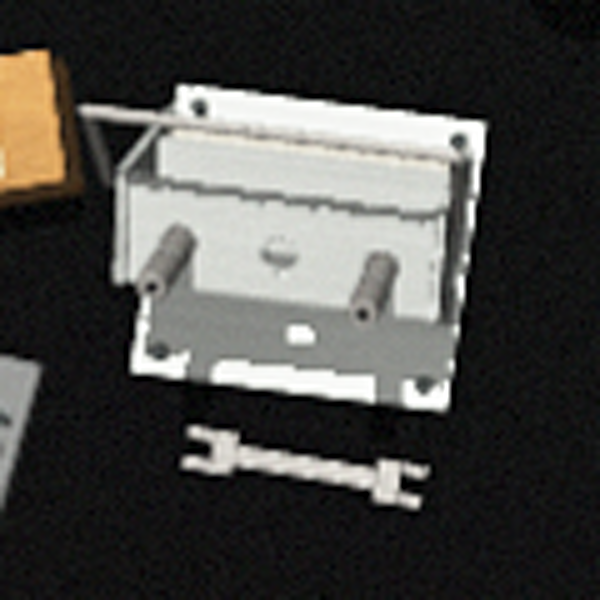

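View pics/tz2.png

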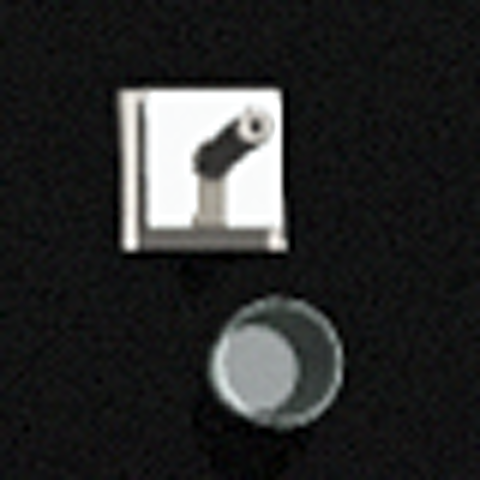

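View pics/sz.png

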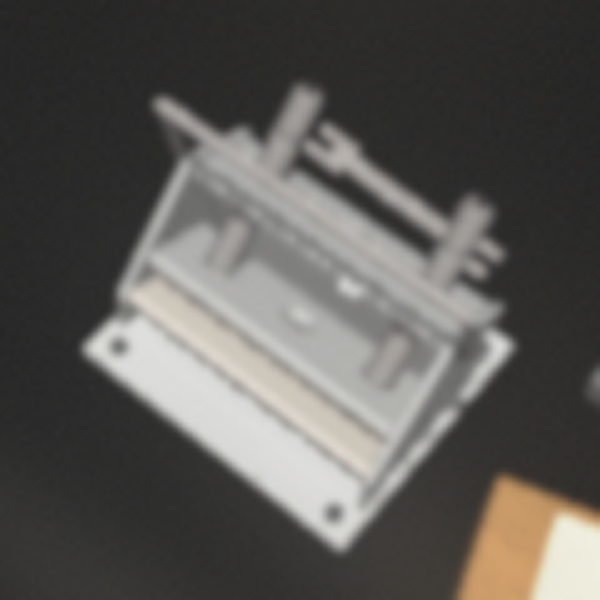

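```bash
cat >> h.py <<'E'
def gR(yaw):  # yaw of rack about z; yaw=0: front faces -X
    c,s=np.cos(yaw),np.sin(yaw);Rz=np.array([[c,-s,0],[s,c,0],[0,0,1]])
    a=np.radians(30);return Rz@np.array([[np.cos(a),0,-np.sin(a)],[0,1,0],[np.sin(a),0,np.cos(a)]])
def gT(p,P): return np.atleast_2d(P)@gR(p[2]).T+np.array([p[0],p[1],0.031])
E
python3 - <<'E'
from h import *; from rig import arm
from scipy.optimize import least_squares
ct=arm.get_calibration("top");cs=arm.get_calibration("scene")
z=lambda u,v,s,o:((u+.5)/s-.5+o[0],(v+.5)/s-.5+o[1])
ob=[((0,64,170),z(151,288,5,(180,165))),((0,-64,170),z(362,314,5,(180,165))),((0,0,105),z(280,250,5,(180,165)))]
G=np.array([o[0] for o in ob])/1e3;U=np.array([o[1] for o in ob])
r=least_squares(lambda p:(proj(ct,gT(p,G))-U).ravel(),[.5,.2,0])
p=r.x;print(p,np.degrees(p[2]),r.fun.round(2))
bar=gT(p,np.array([[109,110,142],[109,-110,142]])/1e3)
print("bar top",proj(ct,bar).round(1)," tz",((proj(ct,bar)-[180,165])*5).round())
S=gT(p,np.vstack([G,[[.109,.11,.142],[.109,-.11,.142],[0,0,0]]]))
print("scene zoom",((proj(cs,S)-[320,180])*5).round())
print("world",S.round(3).tolist())
u=z(255,125,6,(340,190));c=atz(ct,u,.18);print("col top",c,"scene",proj(cs,c))
# block top center
for q in [(145,90),(282,90),(285,228),(145,228)]: print(atz(ct,z(*q,6,(340,190)),.045).round(4))
print("bk", atz(ct,z(278,362,6,(340,190)),.085))
E
```

```text
[ 0.59100074  0.22471443 -0.13306403] -7.624007381250144 [ 0.02 -0.62  0.09 -0.63 -0.11  1.3 ]
bar top [[198.1 182.7]
 [271.4 191.7]]  tz [[ 91.  88.]
 [457. 134.]]
scene zoom [[473. 206.]
 [303.  94.]
 [341. 232.]
 [448. 341.]
 [142. 127.]
 [273. 357.]]
world [[0.515, 0.299, 0.178], [0.498, 0.173, 0.178], [0.539, 0.232, 0.122], [0.629, 0.331, 0.208], [0.6, 0.113, 0.208], [0.591, 0.225, 0.031]]
col top [ 0.54421347 -0.22223876  0.18      ] scene [[274.02418498 155.51887851]]
[ 0.5832 -0.1849  0.045 ]
[ 0.5825 -0.2619  0.045 ]
[ 0.5049 -0.2606  0.045 ]
[ 0.5056 -0.1826  0.045 ]
bk [ 0.42893277 -0.24659177  0.085     ]
```

```bash
cat >> h.py <<'E'
def pinfo(arm):
    return arm.current_joint_positions(),arm.current_ee_pos(),arm.current_t()
PR=[0.59100074,0.22471443,-0.13306403]
def toolR(yawR,tilt=True):
    R=gR(yawR) if tilt else None
    if not tilt:
        c,s=np.cos(yawR),np.sin(yawR);x=np.array([c,s,0]);y=np.array([-s,c,0]);z=np.array([0,0,1.])
    else: x,y,z=R.T
    return np.column_stack([-x,y,-z])
E
python3 - <<'E'
from h import *; from rig import arm
# camera in tool frame
c=arm.get_calibration("wrist");T=np.array(c["cam_to_world"]);R=np.array(arm.current_tool_rot());p=np.array(arm.current_ee_pos())
Rc=R.T@T[:3,:3];tc=R.T@(T[:3,3]-p);print(Rc.round(3).tolist(),tc.round(4))
np.savez("cam.npz",Rc=Rc,tc=tc)
R1=toolR(PR[2])
for zg,xg in [(.27,-.04),(.27,0),(.131,0)]:
    w=gT(PR,[[xg,0,zg]])[0];print(w.round(3),arm.solve_ik(w,R1))
    # pixel of mouth and tops
    cc=dict(c);M=np.eye(4);M[:3,:3]=R1@Rc;M[:3,3]=w+R1@tc;cc["cam_to_world"]=M
    print(proj(cc,gT(PR,np.array([[0,0,.105],[0,.064,.17],[0,-.064,.17],[.09,0,.16]]))).round())
R2=toolR(np.radians(-22),False)
for z in (.28,.14):
  for dx in (0,.04):
    w=np.array([.544,-.222,z])+R2@[dx,0,0];print(w,arm.solve_ik(w,R2))
    M=np.eye(4);M[:3,:3]=R2@Rc;M[:3,3]=w+R2@tc;cc["cam_to_world"]=M
    print(proj(cc,[[.544,-.222,.18]]).round())
E
```

```text
[[-0.001, -0.971, -0.238], [1.0, -0.001, -0.0], [-0.0, -0.238, 0.971]] [ 0.067  -0.0012 -0.1718]
[0.423 0.247 0.245] [ 38.1439533    8.71513608 111.69717906 -32.13670628  42.33747469
 -23.43709133]
[[326. 218.]
 [389. 237.]
 [262. 238.]
 [326. 309.]]
[0.457 0.243 0.265] [ 34.45037116   8.78440895 107.54422793 -28.71559114  44.21429413
 -30.54359704]
[[326. 186.]
 [391. 199.]
 [260. 199.]
 [326. 277.]]
[0.526 0.233 0.144] [ 28.29396096  23.64506266 110.82858392 -41.26469218  26.40573439
 -19.73617287]
[[326. 224.]
 [453. 264.]
 [201. 265.]
 [327. 389.]]
[ 0.544 -0.222  0.28 ] [-2.80217442e+01  2.20066853e+01  7.71001708e+01 -2.54444375e-14
  8.08931439e+01 -9.60217442e+01]
[[326. 199.]]
[ 0.50691265 -0.20701574  0.28      ] [-2.84632783e+01  1.85454194e+01  8.25622441e+01 -2.54444375e-14
  7.88923365e+01 -9.64632783e+01]
[[326. 238.]]
[ 0.544 -0.222  0.14 ] [-2.80217442e+01  2.98816227e+01  8.74830831e+01 -2.54444375e-14
  6.26352943e+01 -9.60217442e+01]
[[327. 266.]]
[ 0.50691265 -0.20701574  0.14      ] [-2.84632783e+01  2.70628989e+01  9.31652543e+01 -2.54444375e-14
  5.97718467e+01 -9.64632783e+01]
[[327. 333.]]
```

Run:
```python
from h import *; from rig import arm
R1=toolR(PR[2]);w=gT(PR,[[0,0,.27]])[0]
arm.move_to(w,R1)
c=arm.get_calibration("wrist");im=arm.snapshot("wrist");cv2.imwrite("pics/w1.png",im[:,:,::-1]);np.save("w1c.npy",c,allow_pickle=True)
print(arm.current_t(),arm.current_ee_pos())
cv2.imwrite("pics/w1z.png",cv2.resize(im[120:320,220:440,::-1],None,fx=3.5,fy=3,interpolation=cv2.INTER_CUBIC)[:600,:800])
P=proj(c,gT(PR,np.array([[0,0,.105],[0,.064,.17],[0,-.064,.17]])));print(P)
```

```text
1.65 [0.4573999  0.24353156 0.26481808]
[[324.755927   185.61739097]
 [390.43716592 198.51075064]
 [259.20945846 198.63667519]]
```

View pics/w1.png

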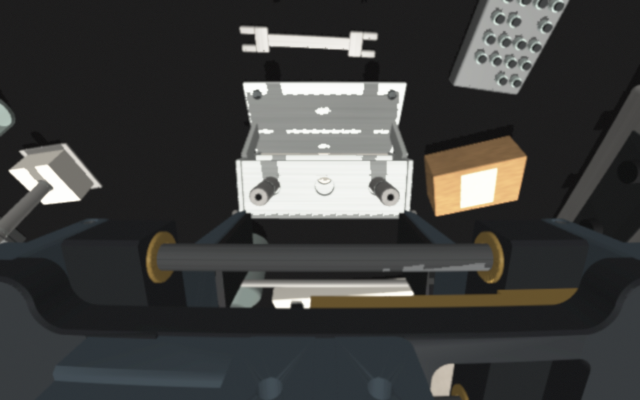

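Run:
```python
import cv2
im=cv2.imread("pics/w1.png")
cv2.imwrite("pics/w1z.png",cv2.resize(im[150:225,230:420],None,fx=4,fy=4,interpolation=cv2.INTER_CUBIC))
```

```text
(no output)
```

View pics/w1z.png

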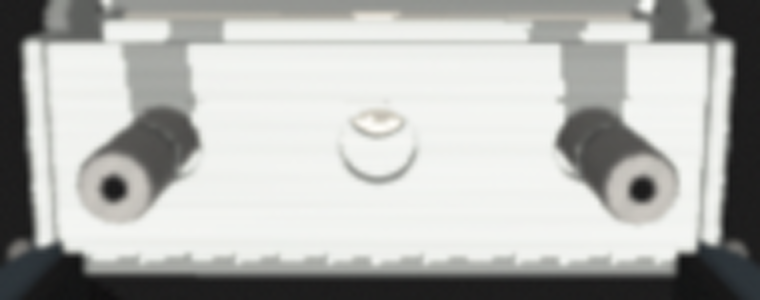

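Run:
```python
from h import *; from rig import arm
from scipy.optimize import least_squares
c=np.load("w1c.npy",allow_pickle=True).item()
G=np.array([[0,0,.105],[-.00125,.064,.17],[-.00125,-.064,.17]])
U=np.array([[324.25,185.75],[389.9,196.5],[258.1,196.4]])
r=least_squares(lambda p:(proj(c,gT(p,G))-U).ravel(),PR);print(r.x.tolist(),r.fun.round(2))
cs=arm.get_calibration("scene");ct=arm.get_calibration("top")
for a in np.linspace(0,.6,7):
    th=np.radians(60)-a
    B=gT(r.x,[[.035+.085*np.sin(th),s*.11,.1+.085*np.cos(th)] for s in(1,-1)])
    print(round(a,2),((proj(ct,B)-[180,165])*5).round().tolist(),((proj(cs,B)-[320,180])*5).round().tolist())
# go to drain view
open("h.py","a").write(f"\nPR={r.x.tolist()}\n")
w=gT(r.x,[[0,0,.36]])[0];print(w)
arm.move_l(w,feed=.3)
R2=toolR(np.radians(-22),False)
arm.move_to([.544,-.222,.30],R2)
c=arm.get_calibration("wrist");im=arm.snapshot("wrist");cv2.imwrite("pics/w2.png",im[:,:,::-1]);np.save("w2c.npy",c,allow_pickle=True)
cv2.imwrite("pics/w2z.png",cv2.resize(im[140:260,240:400,::-1],None,fx=5,fy=5,interpolation=cv2.INTER_CUBIC))
print(arm.current_t(),arm.current_ee_pos(),proj(c,[.544,-.222,.18]))
```

```text
[0.5900635367740678, 0.22395924886821272, -0.13477748255694597] [-0.15 -0.66 -0.02  0.23  0.14  0.29]
0.0 [[92.0, 90.0], [458.0, 136.0]] [[448.0, 339.0], [142.0, 124.0]]
0.1 [[88.0, 102.0], [456.0, 148.0]] [[457.0, 326.0], [151.0, 113.0]]
0.2 [[85.0, 114.0], [454.0, 160.0]] [[466.0, 314.0], [159.0, 102.0]]
0.3 [[81.0, 126.0], [452.0, 173.0]] [[475.0, 303.0], [168.0, 92.0]]
0.4 [[78.0, 140.0], [449.0, 186.0]] [[484.0, 292.0], [177.0, 82.0]]
0.5 [[76.0, 154.0], [447.0, 200.0]] [[492.0, 282.0], [186.0, 74.0]]
0.6 [[73.0, 168.0], [445.0, 214.0]] [[500.0, 272.0], [195.0, 66.0]]
[0.41169591 0.24814582 0.34276915]
3.95 [ 0.54418506 -0.22081749  0.30009336] [[324.80018493 194.74333282]]
```

View pics/w2z.png

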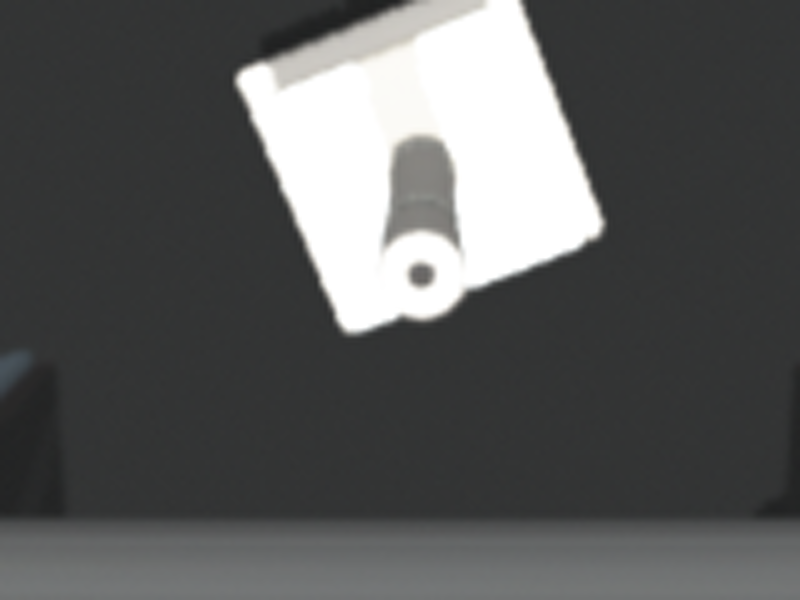

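View pics/w2.png

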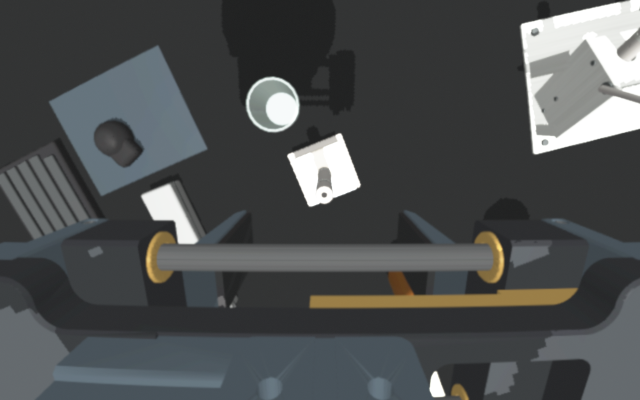

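Run:
```python
from h import *; from rig import arm
c=np.load("w2c.npy",allow_pickle=True).item()
t=atz(c,(324.0,194.8),.18);print("col",t)
R2=toolR(np.radians(-22),False)
arm.move_l([t[0],t[1],.1362],R2,feed=.15)
print(arm.current_t(),arm.current_ee_pos(),arm.current_force())
arm.grip(.015)
f=arm.current_force();print(arm.current_t(),arm.current_width(),f,arm.current_torque())
c=arm.get_calibration("wrist");im=arm.snapshot("wrist");cv2.imwrite("pics/w3.png",im[:,:,::-1])
```

```text
col [ 0.54374442 -0.22279466  0.18      ]
5.1917 [ 0.54421927 -0.22299349  0.13699744] [ 0.47759982 -0.03924623  0.07010591]
6.2833 0.01944234362550749 [0.09907265 1.83114061 0.5039097 ] [ 0.26742595 -0.12981011 -0.04781893]
```

View pics/w3.png

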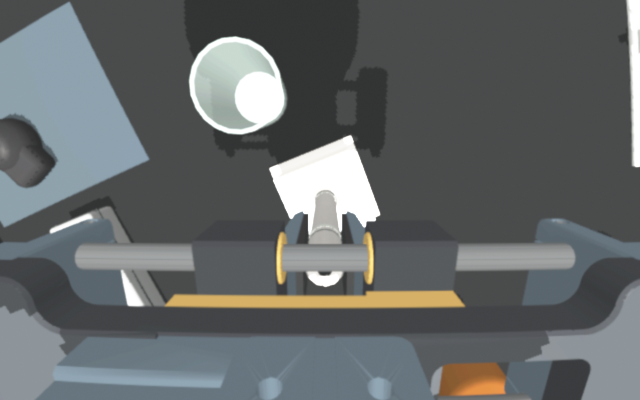

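Run:
```python
from h import *; from rig import arm
p=np.array(arm.current_ee_pos());print(p,(np.array(arm.current_tool_rot())).round(4).tolist())
L=p[2]-.010;np.save("L.npy",L);print("L",L)
arm.move_l([p[0],p[1],p[2]+.05],feed=.08)
print(arm.current_t(),arm.current_force(),arm.current_torque(),arm.current_width())
arm.move_l([p[0],p[1],.38],feed=.25)
R1=toolR(PR[2]);w=gT(PR,[[0,0,.37]])[0]
print(w,arm.solve_ik(w,R1))
arm.move_to(w,R1)
arm.move_l(gT(PR,[[0,0,.115+L]])[0],R1,feed=.15)
arm.sleep(.2)
print(arm.current_t(),arm.current_force(),arm.current_torque(),arm.current_width())
q=np.array(arm.current_ee_pos());print("TCP guides",(gR(PR[2]).T@(q-np.array([PR[0],PR[1],.031]))).round(4),(R1.T@np.array(arm.current_tool_rot())).round(4).tolist())
c=arm.get_calibration("wrist");im=arm.snapshot("wrist");cv2.imwrite("pics/w4.png",im[:,:,::-1]);np.save("w4c.npy",c,allow_pickle=True)
im=arm.snapshot("scene");cv2.imwrite("pics/s4.png",cv2.resize(im[140:300,280:480,::-1],None,fx=4,fy=3.75,interpolation=cv2.INTER_CUBIC))
cv2.imwrite("pics/w4z.png",cv2.resize(cv2.imread("pics/w4.png")[140:260,240:400],None,fx=5,fy=5,interpolation=cv2.INTER_CUBIC))
```

```text
[ 0.54376237 -0.22267153  0.13619495] [[-0.9272, 0.3746, 0.0], [0.3746, 0.9272, 0.0002], [0.0, 0.0002, -1.0]]
L 0.12619495343085263
7.1083 [ 0.90359342  0.09938806 -3.37467152] [0.02664874 0.0010078  0.02679086] 0.019749962356018985
[0.40674125 0.24881766 0.3514294 ] [ 40.00372989   0.20570211 102.00767817 -25.5109888   59.20707659
 -32.66160421]
11.0417 [-0.91793759  0.35130465 -3.71737619] [ 0.08452689  0.70430952 -0.07650477] 0.01960219663571869
TCP guides [0.0003 0.0003 0.2418] [[1.0, -0.0001, -0.0009], [0.0001, 1.0, 0.0009], [0.0009, -0.0009, 1.0]]
```

View pics/w4z.png

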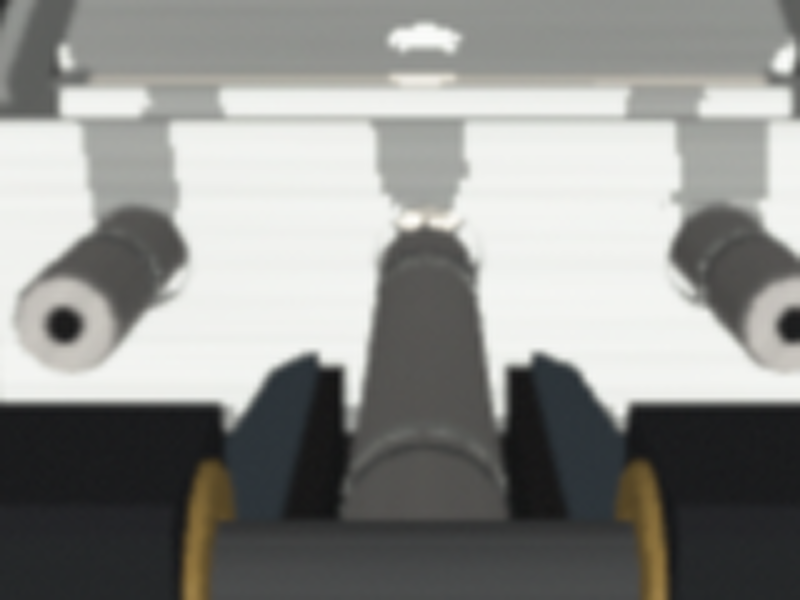

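View pics/s4.png

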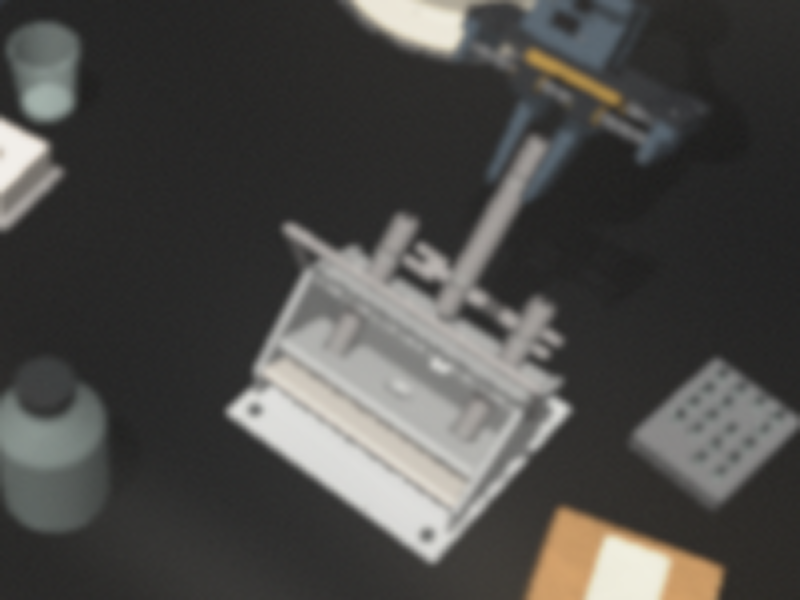

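Run:
```python
from h import *
c=np.load("w4c.npy",allow_pickle=True).item();L=float(np.load("L.npy"))
f=.2418-L
for g in [[-.01125,0,.105],[0,.01125,.105],[0,-.01125,.105],[-.0067,0,f],[-.0097,0,f+.005],[0,.0103,f+.005],[0,-.0097,f+.005],[0,.0103,f+.05],[0,-.0097,f+.05],[-.00125,.064,.17],[-.00125,-.064,.17]]:
    u=proj(c,gT(PR,[g]))[0];print(g,((u-[240,140]+.5)*5-.5).round(1))
```

```text
[-0.01125, 0, 0.105] [428.4 202.9]
[0, 0.01125, 0.105] [479.7 253.4]
[0, -0.01125, 0.105] [377.2 253.4]
[-0.0067, 0, 0.11560504656914736] [428.6 233. ]
[-0.0097, 0, 0.12060504656914736] [428.7 223.5]
[0, 0.0103, 0.12060504656914736] [478.  269.1]
[0, -0.0097, 0.12060504656914736] [382.2 269.2]
[0, 0.0103, 0.16560504656914737] [487.2 324.9]
[0, -0.0097, 0.16560504656914737] [375.2 325. ]
[-0.00125, 0.064, 0.17] [793.4 324.1]
[-0.00125, -0.064, 0.17] [ 65.6 324.8]
```

```bash
cat > ins.py <<'E'
from h import *; from rig import arm; import sys,json
L=float(np.load("L.npy"));R1=toolR(PR[2]);RG=gR(PR[2]);o=np.array([PR[0],PR[1],.031])
def run(stop,off,f0,step=.006,feed=.05,axmax=12):
    q=RG.T@(np.array(arm.current_ee_pos())-o);z=q[2]-L
    while z>stop+1e-6:
        z=max(stop,z-step)
        arm.move_l(gT(PR,[[off[0],off[1],z+L]])[0],R1,feed=feed)
        F=RG.T@(np.array(arm.current_force())-f0)
        q=RG.T@(np.array(arm.current_ee_pos())-o)
        print(f"cmd {z*1e3:.1f} act {q.round(4)-[0,0,round(L,4)]} F {F.round(1)} off {np.round(np.array(off)*1e3,2)}")
        if F[2]>axmax: print("AX");break
        for i in (0,1):
            if abs(F[i])>3: off[i]+=np.clip(F[i]*.00006,-.0005,.0005)
    return z,off
E
python3 - <<'E'
from ins import *
f0=np.array(arm.current_force());np.save("f0.npy",f0)
z,off=run(.085,[0,0],f0,axmax=8)
print(arm.current_t());np.save("off.npy",off)
E
```

```text
cmd 109.5 act [-2.000e-04 -1.000e-04  1.091e-01] F [ 0.5 -0.4 -0.5] off [0. 0.]
cmd 103.5 act [-0.0002 -0.0002  0.1031] F [ 0.1 -0.5  0.6] off [0. 0.]
cmd 97.5 act [-0.      0.      0.0972] F [ 0.3  0.2 -0. ] off [0. 0.]
cmd 91.5 act [-0.0001 -0.      0.0912] F [ 1.1  0.3 -0.5] off [0. 0.]
cmd 85.5 act [-0.0001 -0.      0.0852] F [ 0.9  0.8 -1.8] off [0. 0.]
cmd 85.0 act [ 0.     -0.      0.0851] F [0.3 0.4 0. ] off [0. 0.]
12.7167
```

Through the upper plate freely. Continue through the lower one.

Run:
```python
from ins import *
f0=np.load("f0.npy")
z,off=run(.008,[0,0],f0,axmax=8)
np.save("off.npy",off);print(arm.current_t(),arm.current_width())
```

```text
cmd 79.1 act [-0.0001 -0.      0.0787] F [ 0.7  0.1 -0.6] off [0. 0.]
cmd 73.1 act [-0.0001 -0.      0.0727] F [ 2.1  0.3 -0.9] off [0. 0.]
cmd 67.1 act [-0.0001 -0.      0.0668] F [-0.2  0.5 -1.1] off [0. 0.]
cmd 61.1 act [-0.0001 -0.0001  0.0608] F [ 2.3  1.  -0.1] off [0. 0.]
cmd 55.1 act [-0.0001 -0.      0.0548] F [ 0.7  1.9 -0.4] off [0. 0.]
cmd 49.1 act [-0.     -0.      0.0488] F [-0.4 -0.2 -0.2] off [0. 0.]
cmd 43.1 act [-0.     -0.      0.0427] F [ 1.2  0.6 -1.3] off [0. 0.]
cmd 37.1 act [-0.      0.      0.0368] F [ 1.7  1.6 -0.9] off [0. 0.]
cmd 31.1 act [-0.     -0.      0.0307] F [ 2.   0.2 -1. ] off [0. 0.]
cmd 25.1 act [-0.      0.      0.0248] F [ 2.   1.6 -0.6] off [0. 0.]
cmd 19.1 act [-0.      0.      0.0187] F [ 1.3  1.2 -0.4] off [0. 0.]
cmd 13.1 act [0.     0.     0.0127] F [ 2.   1.  -2.1] off [0. 0.]
cmd 8.0 act [0.     0.     0.0077] F [ 1.2  1.4 -2. ] off [0. 0.]
16.1667 0.01906458917042455
```

Now the last millimetres in small steps until contact with the foot plate.

Run:
```python
from ins import *
f0=np.load("f0.npy")
z,off=run(.002,[0,0],f0,step=.003,feed=.03,axmax=6)
z,off=run(-.003,[0,0],f0,step=.0005,feed=.01,axmax=5)
np.save("off.npy",off);print(z,arm.current_t(),arm.current_width())
c=arm.get_calibration("wrist");im=arm.snapshot("wrist");cv2.imwrite("pics/w5.png",im[:,:,::-1])
```

```text
cmd 4.7 act [0.     0.     0.0046] F [ 1.7  0.9 -1.6] off [0. 0.]
cmd 2.0 act [-0.      0.      0.0019] F [ 2.4  1.6 -2.6] off [0. 0.]
cmd 1.4 act [0.     0.     0.0014] F [1.9 1.2 0.4] off [0. 0.]
cmd 0.9 act [0.     0.     0.0009] F [2.2 0.7 1. ] off [0. 0.]
cmd 0.4 act [0.     0.     0.0003] F [1.6 1.6 1. ] off [0. 0.]
cmd -0.1 act [ 0.      0.     -0.0002] F [1.1 1.9 1.1] off [0. 0.]
cmd -0.6 act [ 0.      0.     -0.0006] F [1.7 2.2 4.5] off [0. 0.]
cmd -1.1 act [ 0.0001  0.0001 -0.0007] F [ 1.3  0.3 17.1] off [0. 0.]
AX
-0.0011279078541024364 18.175 0.019585316763257064
```

View pics/w5.png

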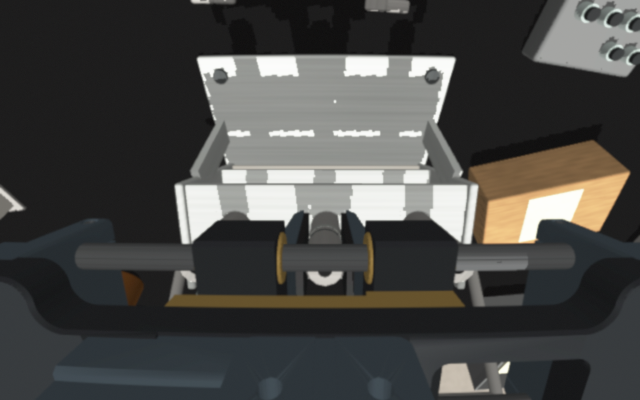

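Run:
```python
from ins import *
arm.move_l(gT(PR,[[0,0,-.0007+L]])[0],R1,feed=.02)
arm.grip(.046)
arm.move_l(gT(PR,[[0,0,.19]])[0],R1,feed=.1)
arm.move_l(gT(PR,[[0,0,.27]])[0],R1,feed=.25)
arm.sleep(.1)
c=arm.get_calibration("wrist");im=arm.snapshot("wrist");cv2.imwrite("pics/w6.png",im[:,:,::-1])
z=im[150:225,230:420,::-1];cv2.imwrite("pics/w6z.png",cv2.resize(z,None,fx=4,fy=4,interpolation=cv2.INTER_CUBIC))
for y in (.064,0,-.064): print(((proj(c,gT(PR,[[-.00125,y,.17]]))[0]-[230,150]+.5)*4-.5).round(1))
im=arm.snapshot("top");cv2.imwrite("pics/t6.png",cv2.resize(im[165:285,180:300,::-1],None,fx=5,fy=5,interpolation=cv2.INTER_CUBIC))
im=arm.snapshot("scene");cv2.imwrite("pics/s6.png",cv2.resize(im[180:300,320:440,::-1],None,fx=5,fy=5,interpolation=cv2.INTER_CUBIC))
print(arm.current_t(),arm.current_force(),arm.current_width())
```

```text
[650.  194.8]
[386.5 194.8]
[123.1 194.8]
20.575 [-0.39034604 -0.00893527  0.10890463] 0.046143419384430395
```

View pics/w6z.png

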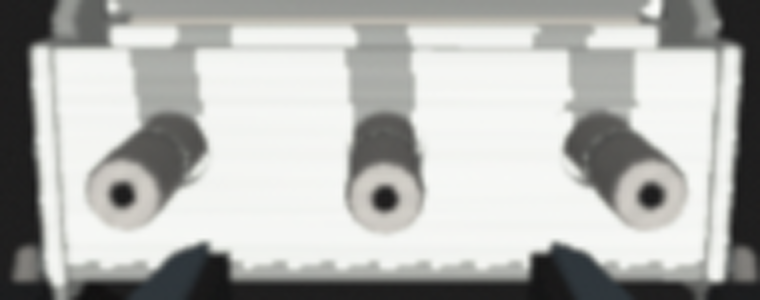

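View pics/t6.png

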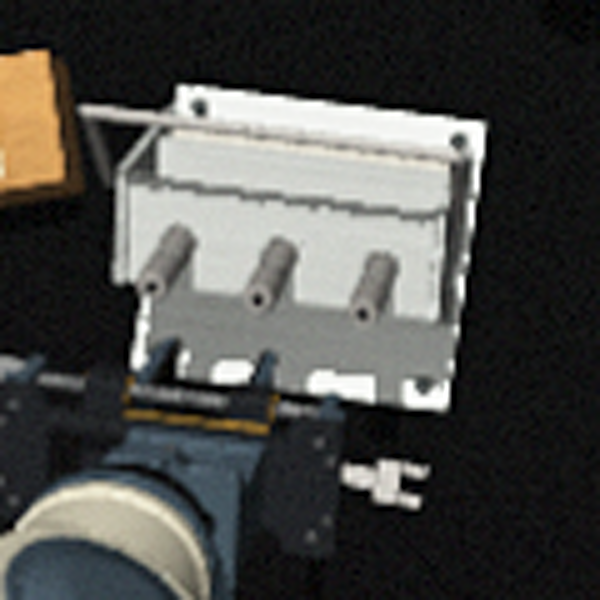

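View pics/s6.png

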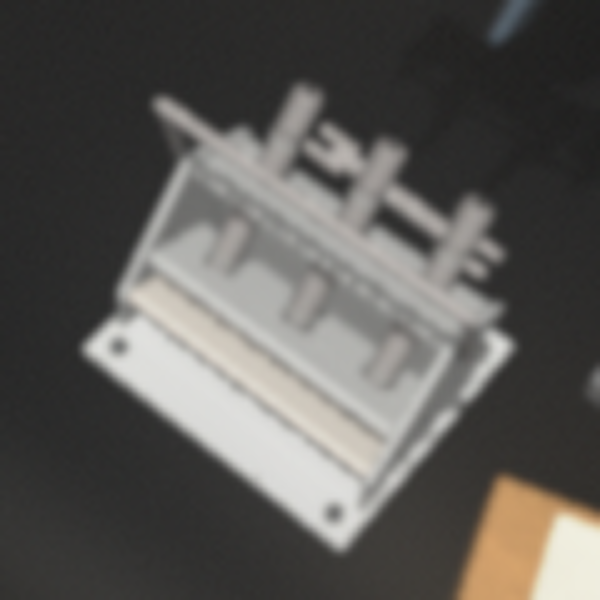

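```bash
cat > bail.py <<'E'
from ins import *
def tcp(a,h=.012,w=.016,dx=0):
    th=np.radians(60)-a
    return [.035+.085*np.sin(th)+.004+w+dx,0,.1+.085*np.cos(th)-h]
def G(): return RG.T@(np.array(arm.current_ee_pos())-o)
def go(p,feed): arm.move_l(gT(PR,[p])[0],R1,feed=feed)
def F(f0): return (RG.T@(np.array(arm.current_force())-f0)).round(1)
E
python3 - <<'E'
from bail import *
for a in (.0,.5,1,1.47): print(arm.solve_ik(gT(PR,[tcp(a)])[0],R1))
go([.148,0,.27],.25)
go([.148,0,.127],.2)
arm.sleep(.1)
f0=np.array(arm.current_force());np.save("fb.npy",f0);print(arm.current_t(),f0,G())
for a in (.0,.1,.2,.3,.4,.5):
    go(tcp(a),.08);print(a,F(f0),G().round(4))
im=arm.snapshot("top");cv2.imwrite("pics/t7.png",cv2.resize(im[165:285,180:300,::-1],None,fx=5,fy=5,interpolation=cv2.INTER_CUBIC))
im=arm.snapshot("scene");cv2.imwrite("pics/s7.png",cv2.resize(im[140:300,280:480,::-1],None,fx=4,fy=3.75,interpolation=cv2.INTER_CUBIC))
print(arm.current_t())
E
```

```text
[ 21.0657453   23.5515784   95.5453964  -23.88921941  36.48229268
 -44.95003915]
[ 23.37903895  20.3048059   99.05268959 -25.35973282  37.08686779
 -41.70382338]
[ 26.06883526  18.74683432 103.77620257 -28.75355719  35.31578877
 -35.78592113]
[ 28.29595794  19.52768823 108.39510048 -34.07948097  31.64913177
 -27.8663034 ]
22.2833 [-1.02609843  0.03745021  0.76823929] [0.1486584  0.00044436 0.12836763]
0.0 [ 0.9  0.2 -0.6] [0.1285 0.0002 0.1309]
0.1 [ 1.7  0.8 -1.2] [1.242e-01 1.000e-04 1.381e-01]
0.2 [-0.2  0.  -1.6] [1.186e-01 1.000e-04 1.447e-01]
0.3 [ 0.6  0.2 -1.2] [0.1125 0.     0.1506]
0.4 [ 0.3  0.8 -1.1] [0.1059 0.     0.1561]
0.5 [ 1.4 -0.3 -1.3] [0.0987 0.     0.1608]
24.075
```

View pics/t7.png

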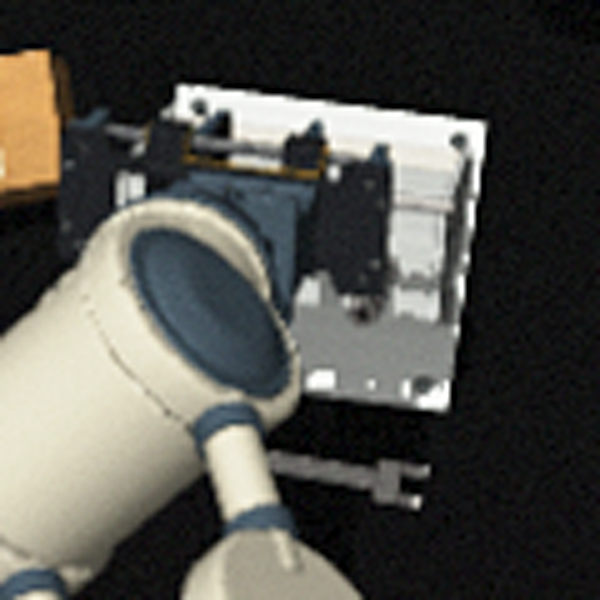

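View pics/s7.png

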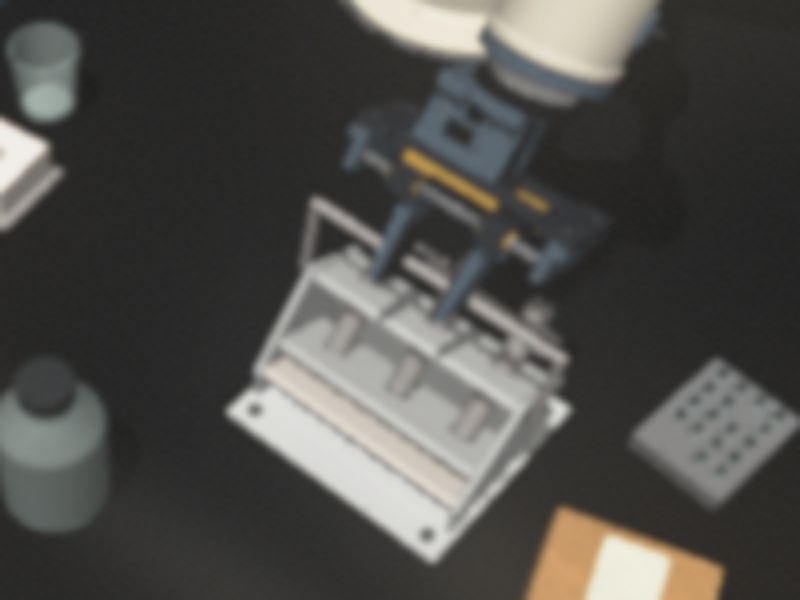

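Run:
```python
from bail import *
f0=np.load("fb.npy")
for a in (.65,.8,.95,1.1,1.25,1.37):
    go(tcp(a),.08);f=F(f0);print(a,f,G().round(4))
    if np.linalg.norm(f)>8: break
im=arm.snapshot("scene");cv2.imwrite("pics/s8.png",cv2.resize(im[140:300,280:480,::-1],None,fx=4,fy=3.75,interpolation=cv2.INTER_CUBIC))
print(arm.current_t())
```

```text
0.65 [ 0.2 -0.1 -0.5] [0.0875 0.     0.1665]
0.8 [ 1.1 -0.2 -1.1] [7.560e-02 1.000e-04 1.705e-01]
0.95 [ 0.4  1.  -1.8] [0.0631 0.     0.1725]
1.1 [ 0.6  0.7 -1.5] [0.0506 0.     0.1728]
1.25 [ 0.1 -0.2 -0.1] [0.038  0.     0.1712]
1.37 [ 0.9  1.1 -1.5] [ 0.0281 -0.      0.1686]
25.9417
```

View pics/s8.png

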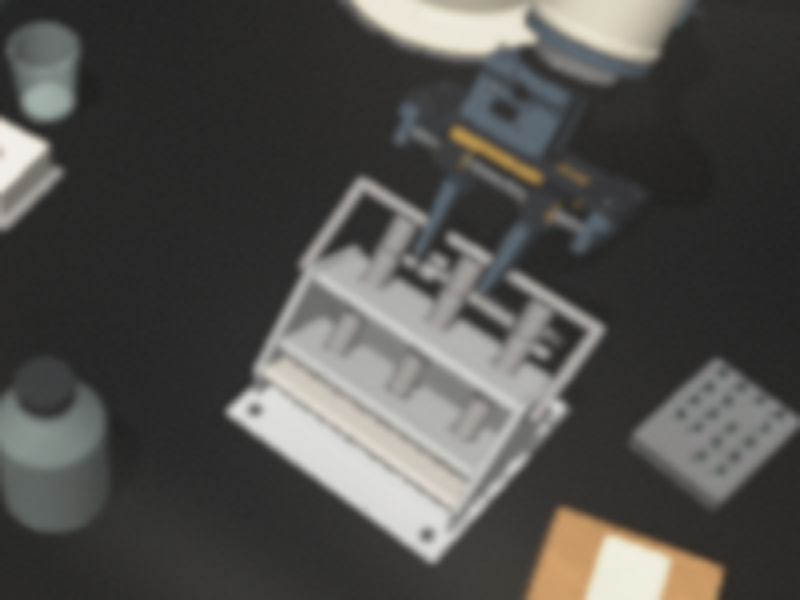

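Run:
```python
from bail import *
f0=np.load("fb.npy")
e=tcp(1.473);x=G()[0]
while x>e[0]-.015:
    x-=.0008
    zz=e[2]+max(0,(x-e[0]))*.35
    go([x,0,zz],.02);f=F(f0);print(f,G().round(4))
    if f[0]>9: break
print(e,arm.current_t())
im=arm.snapshot("scene");cv2.imwrite("pics/s9.png",cv2.resize(im[140:300,280:480,::-1],None,fx=4,fy=3.75,interpolation=cv2.INTER_CUBIC))
```

```text
[ 0.8 -0.7 -1.1] [0.0279 0.     0.1681]
[ 0.7 -0.2 -1.9] [0.0269 0.     0.1678]
[ 0.5  0.  -1.1] [ 0.0259 -0.      0.1675]
[ 0.4  0.  -1.3] [ 0.0251 -0.      0.1672]
[ 0.  -0.5 -1.2] [ 0.0244 -0.      0.167 ]
[-0.1  0.2 -1.5] [ 0.0235 -0.      0.1667]
[ 0.1 -0.3 -1.6] [ 0.0228 -0.      0.1664]
[ 2.7 -1.   0.7] [2.230e-02 1.000e-04 1.662e-01]
[ 7.4 -3.4  2.3] [0.0221 0.0002 0.1661]
[11.2 -4.6  5.2] [0.022  0.0003 0.166 ]
[np.float64(0.019890604577372125), 0, np.float64(0.16541014373489793)] 28.4417
```

View pics/s9.png

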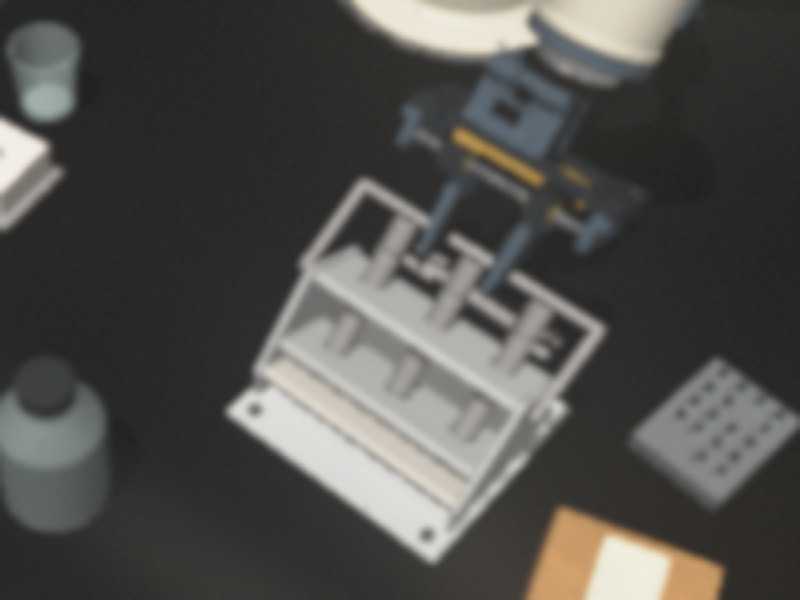

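Run:
```python
from bail import *
g=G()
go([g[0]+.03,0,g[2]],.1)
go([.05,0,.28],.25)
go([-.01,0,.29],.25)
arm.sleep(.1)
c=arm.get_calibration("wrist");im=arm.snapshot("wrist");cv2.imwrite("pics/w10.png",im[:,:,::-1]);np.save("w10c.npy",c,allow_pickle=True)
im2=arm.snapshot("scene");cv2.imwrite("pics/s10.png",im2[:,:,::-1]);
cv2.imwrite("pics/s10z.png",cv2.resize(im2[160:260,340:460,::-1],None,fx=6,fy=6,interpolation=cv2.INTER_CUBIC))
im3=arm.snapshot("top");cv2.imwrite("pics/t10.png",im3[:,:,::-1])
cv2.imwrite("pics/w10z.png",cv2.resize(im[150:240,220:430,::-1],None,fx=3.8,fy=3.8,interpolation=cv2.INTER_CUBIC))
cs=arm.get_calibration("scene")
for a in (1.3,1.37,1.43,1.473):
    th=np.radians(60)-a
    B=gT(PR,[[.035+.085*np.sin(th),s,.1+.085*np.cos(th)] for s in(.11,0,-.11)])
    print(a,((proj(cs,B)-[340,160]+.5)*6-.5).round(1).tolist(),((proj(c,B)-[220,150]+.5)*3.8-.5).round(1).tolist())
print(arm.current_t())
```

```text
1.3 [[529.6, 407.8], [345.4, 285.8], [174.0, 172.6]] [[811.6, 264.6], [402.9, 265.3], [-5.7, 264.9]]
1.37 [[531.9, 407.5], [348.4, 286.1], [177.8, 173.4]] [[811.3, 242.5], [402.9, 243.0], [-5.4, 242.8]]
1.43 [[533.4, 407.8], [350.7, 286.9], [180.6, 174.7]] [[810.5, 223.6], [402.9, 224.0], [-4.6, 223.9]]
1.473 [[534.3, 408.4], [352.1, 287.8], [182.5, 175.8]] [[809.7, 210.2], [402.9, 210.5], [-3.8, 210.5]]
30.2083
```

View pics/w10z.png

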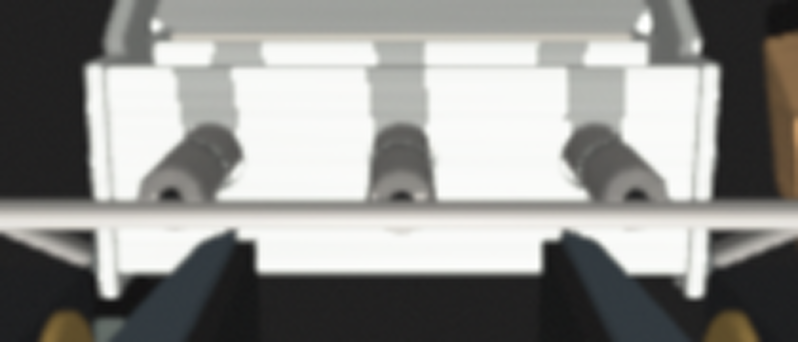

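View pics/s10z.png

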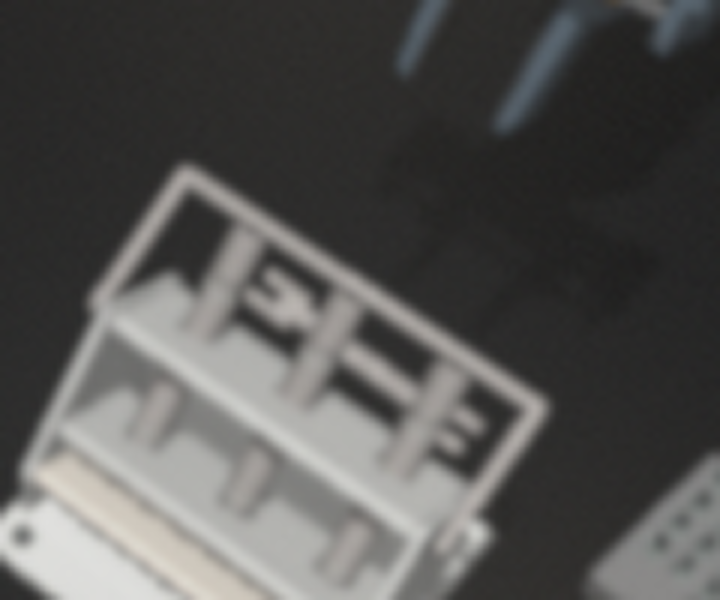

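View pics/t10.png

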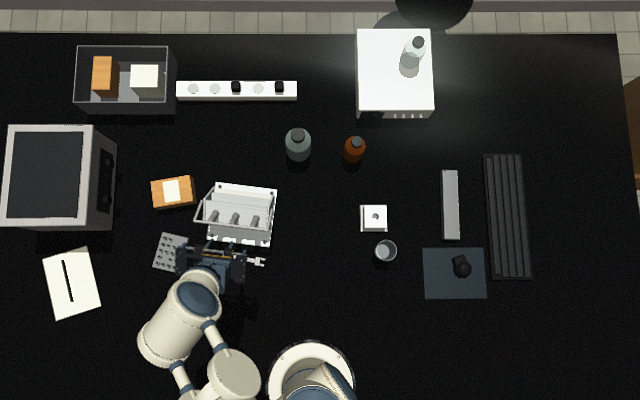

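Run:
```python
from bail import *
go([-.01,0,.33],.2); arm.sleep(.3)
print(arm.current_force(),arm.current_dq(),arm.current_t())
im2=arm.snapshot("scene");a=cv2.imread("pics/s10.png");d=np.abs(im2[160:260,340:460,::-1].astype(int)-a[160:260,340:460]);print((d.max(2)>40).sum())
t0=cv2.imread("pics/top0.png").astype(int);t=cv2.imread("pics/t10.png").astype(int)
D=(np.abs(t-t0).max(2)>50).astype(np.uint8)
n,_,st,ce=cv2.connectedComponentsWithStats(D)
print([(s[:5].tolist()) for s in st[1:] if s[4]>12])
```

```text
[ 0.19804035 -0.20497606  0.76533899] [ 0.1655888  -0.15042602 -0.13379692  0.09877558  0.00162049 -0.03361141] 30.8583
131
[[195, 186, 17, 13, 62], [215, 190, 47, 7, 52], [263, 196, 10, 8, 21], [193, 198, 76, 26, 197], [260, 209, 13, 22, 49], [372, 208, 14, 20, 117], [220, 213, 20, 13, 90], [243, 227, 11, 2, 14], [206, 228, 3, 12, 24], [237, 230, 6, 4, 21], [236, 238, 7, 6, 33], [203, 241, 14, 11, 58], [229, 241, 5, 7, 18], [175, 243, 20, 30, 212], [137, 250, 125, 150, 8913], [0, 289, 139, 111, 9832], [89, 313, 10, 9, 48], [295, 360, 45, 30, 585], [340, 372, 13, 17, 42], [339, 386, 16, 14, 91], [125, 396, 7, 4, 14], [276, 396, 7, 4, 15]]
```

Run:
```python
from rig import arm
print(arm.sign_off(),arm.current_t())
```

```text
the job is handed in; nothing more can be done
the job is handed in; nothing more can be done
```

The column stands in the middle slot and the hold-down bail is swung forward to its stop. I handed the job in at about 31 s of the 62 s allowed.

- **Column:** I lifted it out of the draining block and lowered it through both guide plates in small steps. Side force stayed below about 2.5 N. It met the foot plate 0.6 mm below where I expected the plate. The last step pressed it with a brief 17 N, and I eased most of that off before opening the fingers. Afterwards its top lined up with the two stored columns.
- **Bail:** I pushed the bar from behind with the fingers in the gaps between the columns. The push force climbed to about 11 N against a firm stop. That was about 2 mm earlier than I had calculated, within what I don't know about the finger width and rack position. After I backed off, the wrist picture put the bail at about 1.465 rad. The difference from 1.473 rad is about 2–3 mm, which fits the small error in my rack position.
- **Everything else:** comparing the overhead pictures from before and after, only the rack, draining block and arm areas changed, including the arm's shadow. In the last overhead picture the arm partly covered the vial tray and most of the spanner, so the check is weaker for those two. The gripper ended well clear of the rack, with the force reading near zero (under 1 N).

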